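Clamp the splint blank and set the thermoformer's program

TASK

Get the small thermoformer ready for the next splint: first swing the red-handled toggle clamp down over centre so that it stays locked on the frame that holds the blank, then turn the program selector clockwise, click by click, until its pointer rests on the sixth click from the off stop (the red dot); it has been left somewhere between off and the second click. Let go of everything, and do not disturb the plaster model and the retainer box in front of the machine.

Things in the scene. Friction and masses are not known exactly. Their poses are not given: they have to be found in the camera images.
- former: Thermoformer, fixed, pale grey; mm in its frame: x to its back, y left, z up, origin under its centre (x -128..125, y -102..102); yaw -0.5..-0.1. Deck z 80; front panel slopes 30 deg from x -126 z 30 to x -38 z 80. Round aluminium frame (132 dia, top z 105) over an orange blank at x 52 y -26; heater on a post behind right, to z 202. Steriliser to its left: 190 high, side at world y -0.184.
- clamp_grip (a point): Middle of the red clamp handle (round, 18 thick), 80 from its pivot; it swings in the plane y 76. Open (start): x -58 z 185, leaning 15 deg forward of upright. Swing it forward and down 72 deg: 3 N here, 7 N over the last 30 deg, where it springs back if let go; then it snaps past centre to a stop and stays. Locked: x -112 z 125, level. Push it with closed fingers from behind and above.
- clamp_pivot (a point): Pivot of the clamp handle: mm in the machine's frame x -37 z 108 when open, x -32 z 124 when locked (it rises a little as the handle comes down). The red grip runs from 39 to 111 mm from here. While the clamp is open its steel arm stands raised behind the handle, its top edge rising from x -45 z 109 to x 21 z 160.
- selector_grip (a point): Grip point on the axis of the black bar-grip selector, 30 mm off the panel (machine x -99 y -36 z 80). Axis square to the panel: (-0.5, 0, 0.866) in the machine's axes. Bar 48 long, 14 thick, 10 to 38 off the panel; below it a skirt of 51 dia, top 10 off the panel. The frame turns with the knob: x along the bar to its pointer end (white line), z out of the panel. Take it with the TCP here.
- selector (a joint): Selector angle, rad: 0 at the off stop, growing clockwise, end 4.71. A click every 0.5236 (30 deg), each with a dot: red = off (down left), then nine black. Starts on off, click 1 or 2. Sixth click: 3.1416, up right, across from the red dot. A plunger holds each click: 0.2 N m to leave it (grip 60-80 N); let go between two, the knob falls into the nearer. Turn two clicks a grasp, then regrasp.
- plaster_model: Plaster study model of a dental arch, 48x60x29 mm, loose on the worktop near the machine's front left corner; origin at the centre of its underside. Not to be disturbed.
- retainer_box: Red translucent retainer box, 58x64x23 mm, loose on the worktop near the machine's front right corner; origin at the centre of its underside. Not to be disturbed.

How it is judged:
By the outcome, as a careful person would: the job done as asked, in the order asked, and still so for the second after the job is handed in, with the robot touching nothing.
It also fails if it takes over 72 s, if anything falls off the work surface, if the arm or the gripper's body presses on something with over 40 N, if the wrist force passes 120 N, or if a joint passes its speed limit or range.

ROBOT

A 6-joint arm with a two-finger parallel gripper is mounted at the origin on a cart in front of the work surface, level with it; the furniture and walls round the work are solid. World frame = base frame: x ahead of the robot, y to its left, z up, the work surface at z = 0. Lengths are in m, angles in rad, forces in N, time in s.
With the tool pointing down it reaches from about 0.35 to 0.85 m from the base axis. Payload 8.1 kg.
Tool frame: the origin (TCP) lies between the finger pads, 19 mm behind the fingertips; this is the grasp point; z points along the fingers, y is the line along which they close (so a half turn about z gives the same grasp; the last joint's range is limited). The gripper opens to 93 mm and grips with 3 to 60 N. Pads are 15 mm wide; open, the fingers measure 128 mm over their backs; the gripper's body (75 mm by 188 mm) begins 65 mm behind the grasp point.
Start: joints at [-1.229, 0.13, 1.488, -0, 1.523, -0.085], TCP at [0.248, -0.546, 0.237] pointing down, gripper open.
Joint ranges: [-2.96, 2.96], [-0.89, 2.26], [0.02, 2.5], [-1.34, 4.48], [0, 2.73], [-2.66, 2.66]. Speed limits (rad/s): [2.39, 2.39, 2.79, 3.14, 3.14, 3.14].

INTERFACE

Orientations are given as a unit quaternion [x, y, z, w].
In Python, from cell import * gives the robot as it stands.
- The arm moves only by the shell command python3 -m inch 'ROWS' [FORCE]. ROWS is a JSON object whose one key "increments" holds a list of rows, each a list of 3 entries, a list of its own where there are three numbers: the finger opening in m, from 0 to 0.093, then the shift along the world's x, y, z in m, then the turn about the world's z in degrees. In form: {"increments": [[jaw, [dx, dy, dz], turn], ...]}. A call has 1 to 12 rows; each row is the pose to reach, as a shift and turn from the pose commanded when the call began; what a row does not reach only later rows make up. A row lasts 1/12 s, in which the tool goes at most 41.7 mm and 7.16 degrees, less where a joint would pass 70% of its speed; a pose out of reach is approached as far as the arm can. A call with a gripper value outside its range is refused whole. The fingers move at their own pace and stop on an object; FORCE is the grip in N (left out, the last holds). Time passes only in rows, so rows that repeat a pose let the fingers close. It gives the time, the measured TCP pose, the force, the opening and the grip force at its end, in the units of the state.
- sense(): the state, without advancing time (a new reading comes with each control period).
- camera(name): name is "scene" or "top" or "wrist"; returns a dict with "image" (480x640x3 uint8, red, green, blue), "intrinsics" (3x3 intrinsics, pixels), "rvec" (rotation vector, rad) and "tvec" (3), from world to camera coordinates, as OpenCV has them. Camera axes: x right, y down, z forward; pixel columns grow to the right and rows downward; lengths in m; the calibration is good to about 2 mm. A picture is of the moment at which its call begins. There is no depth.
- finish_job(): hands the job in; it is judged then, once.
The state is a dict: "t": time; "joint_positions": joint angles; "dq": joint speeds; "effort": joint torques, N m; "tcp_pos": TCP position; "ee_rot": TCP orientation; "ft_force": force on the tool from outside, world axes, zero at the start; "torque": the same for the moment, N m; "finger_gap": opening from 0.0 (shut) to 1.0 (fully open); "grip_force": force on a finger pad.
Only numpy, scipy, OpenCV 4.12 (cv2) and the standard library are available. Lean on these libraries where they do the work, as an engineer would, in place of code of your own. Each camera call takes 0.05 s, during which the arm holds its last target. There are 200 camera calls.

## Working session

There is one attempt and no reset: what is moved stays moved. The work goes in short steps, Python scripts to look and compute and a shell command to move; the robot and the scene stay as the last step left them, time stands still between calls to the robot, and variables do not carry over. Pictures are saved under pics/ and viewed, at most 10 in all, crops included, and the job is handed in when it is done.

```bash
mkdir -p pics; ls; python3 - <<'E'
from cell import *
import cv2
s=sense();print(s)
for n in("scene","top"):
    c=camera(n);cv2.imwrite(f"pics/{n}0.png",c["image"][:,:,::-1]);print(n,c["intrinsics"],c["rvec"],c["tvec"])
E
```

```text
pics
{'t': 0.0, 'joint_positions': array([-1.22940886e+00,  1.31169985e-01,  1.48928032e+00, -4.32814211e-06,
        1.52297667e+00, -8.53785490e-02]), 'dq': array([-4.88472279e-04, -3.01270715e-04,  5.37172078e-04, -4.19524556e-05,
        4.16762503e-04,  1.92931844e-04]), 'effort': array([-3.11922922e-04, -5.59834886e+01, -4.91768146e+01,  7.68042658e-02,
        3.57378926e-02, -1.40952166e-04]), 'tcp_pos': array([ 0.24820966, -0.54566944,  0.23638157]), 'ee_rot': array([ 9.77319665e-01,  2.11767400e-01, -1.19224045e-04, -9.09380432e-04]), 'ft_force': array([ 0.23140868, -0.12375957, -0.17490337]), 'torque': array([-0.03785793, -0.0228688 ,  0.03510012]), 'grip_force': 0.0, 'finger_gap': 0.9983492082563703}
scene [[545.21814225   0.         304.54045166]
 [  0.         545.21814225 240.63837177]
 [  0.           0.           1.        ]] [ 1.79114986 -1.05881483  0.65731875] [-0.59091896  0.24975172  0.71652364]
top [[444.80667774   0.         315.53785288]
 [  0.         444.80667774 231.06644006]
 [  0.           0.           1.        ]] [ 2.05092017 -2.16810361  0.23200793] [-0.37840657  0.57120212  0.87395184]
```

View pics/scene0.png

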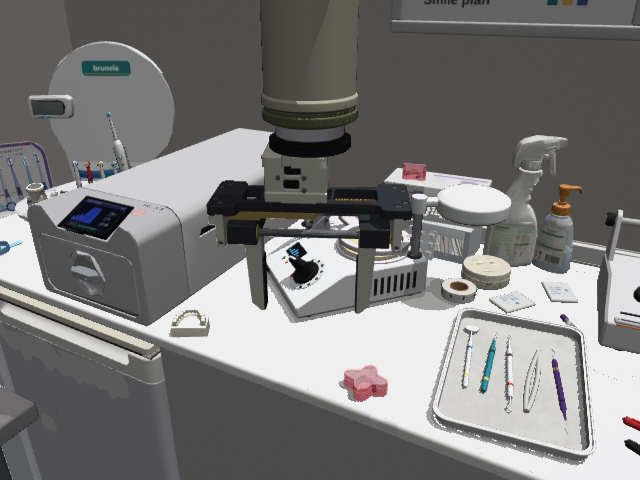

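View pics/top0.png

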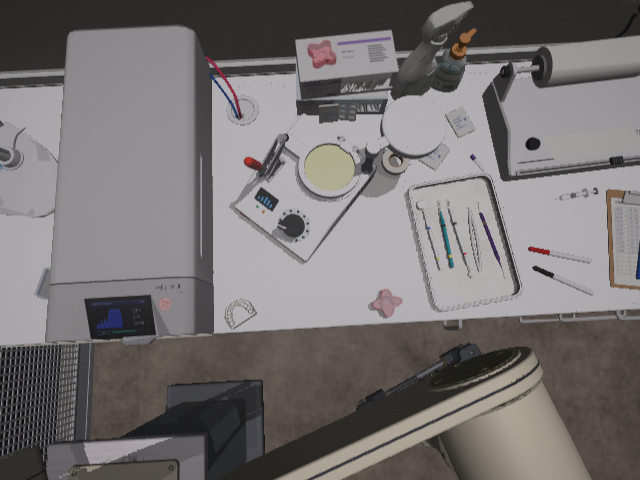

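The scene view shows the machine mostly behind the gripper. The top view shows the frame at about (330,167), the knob at (292,225), the red handle at (252,162), the model at (240,313) and the box at (385,303). Next I'll enlarge the top view and fit the pose.

```bash
python3 - <<'E'
import cv2
im=cv2.imread("pics/top0.png")
cv2.imwrite("pics/top0c.png",cv2.resize(im[120:270,225:385],None,fx=4,fy=4,interpolation=cv2.INTER_CUBIC))
E
```

```text
(no output)
```

View pics/top0c.png

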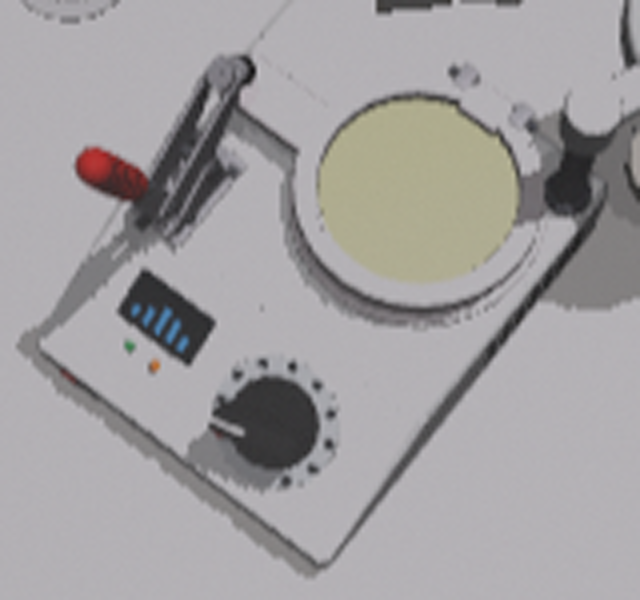

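Crop pixels: front panel corners at (38,345) and (322,568), blank centre at (419,189), skirt centre at (275,422), handle end at (95,168), pointer line running (243,433) to (212,425). Now I'll fit the pose.

```bash
cat > h.py <<'E'
import numpy as np,cv2
from scipy.optimize import least_squares
TOP=dict(K=np.array([[444.80667774,0,315.53785288],[0,444.80667774,231.06644006],[0,0,1]]),r=np.array([2.05092017,-2.16810361,.23200793]),t=np.array([-.37840657,.57120212,.87395184]))
def proj(P,c): return cv2.projectPoints(np.atleast_2d(P).astype(float),c['r'],c['t'],c['K'],None)[0][:,0]
def m2w(P,q):
    P=np.atleast_2d(P)/1000.;c,s=np.cos(q[2]),np.sin(q[2])
    return np.c_[q[0]+c*P[:,0]-s*P[:,1],q[1]+s*P[:,0]+c*P[:,1],P[:,2]]
def fit(obs): # list of (P_mm, px, cam)
    f=lambda q:np.concatenate([(proj(m2w(P,q),c)[0]-px) for P,px,c in obs])
    r=least_squares(f,[.6,-.4,-.3],loss='soft_l1');return r.x,f(r.x).reshape(-1,2)
def ray(px,c,z):
    R=cv2.Rodrigues(c['r'])[0];d=R.T@np.linalg.solve(c['K'],[*px,1]);o=-R.T@c['t'];return o+d*(z-o[2])/d[2]
E
python3 - <<'E'
from h import *
u=lambda x,y:np.array([225+x/4,120+y/4])
obs=[((-126,102,30),u(38,345),TOP),((-126,-102,30),u(322,568),TOP),((52,-26,100),u(419,189),TOP),((-89,-36,62.7),u(275,422),TOP),((-66,76,215),u(95,168),TOP)]
q,r=fit(obs);print(q.round(4),r.round(2))
P=lambda p:((proj(m2w(p,q),TOP)[0]-[225,120])*4).round(0)
a=np.array([-.5,0,.866]);up=np.array([.866,0,.5]);lf=np.array([0,1.,0])
g=np.array([-99,-36,80.])
for k in range(10):
    th=k*np.pi/6+np.pi/4 # try: off at down-left
    for off in (np.pi/4,np.pi/3,np.pi/6):
        b=k*np.pi/6+off  # angle cw from down
        d=-up*np.cos(b)+lf*np.sin(b)
        print(k,round(np.degrees(off)),P(g+8*a+22*d),P(g-30*a+31*d),end=' ')
    print()
print("model,box",ray((240,313),TOP,.015),ray((385,303),TOP,.012))
print(m2w([(-58,76,185),(-112,76,125),(-99,-36,80),(52,-26,105)],q).round(4), P((-99,-36,80)),P(g-20*a))
E
```

```text
[ 0.6519 -0.3937 -0.7091] [[-0.27 -0.33]
 [ 2.06 -0.21]
 [ 0.58  0.13]
 [-0.57  1.26]
 [-0.67 -0.43]]
0 45 [215. 443.] [226. 431.] 0 60 [214. 432.] [225. 416.] 0 30 [218. 454.] [231. 445.] 
1 45 [215. 422.] [228. 402.] 1 60 [220. 412.] [234. 389.] 1 30 [214. 432.] [225. 416.] 
2 45 [226. 404.] [243. 378.] 2 60 [235. 399.] [254. 371.] 2 30 [220. 412.] [234. 389.] 
3 45 [245. 396.] [268. 366.] 3 60 [255. 396.] [282. 366.] 3 30 [235. 399.] [254. 371.] 
4 45 [266. 398.] [296. 370.] 4 60 [275. 404.] [309. 377.] 4 30 [255. 396.] [282. 366.] 
5 45 [283. 412.] [321. 388.] 5 60 [290. 421.] [329. 401.] 5 30 [275. 404.] [309. 377.] 
6 45 [293. 432.] [334. 415.] 6 60 [294. 443.] [335. 431.] 6 30 [290. 421.] [329. 401.] 
7 45 [292. 454.] [332. 445.] 7 60 [287. 463.] [326. 458.] 7 30 [294. 443.] [335. 431.] 
8 45 [281. 471.] [316. 469.] 8 60 [272. 477.] [304. 476.] 8 30 [287. 463.] [326. 458.] 
9 45 [262. 479.] [291. 480.] 9 60 [252. 479.] [277. 480.] 9 30 [272. 477.] [304. 476.] 
model,box [ 0.3904619  -0.23996541  0.015     ] [ 0.39445546 -0.54974955  0.012     ]
[[ 0.6573 -0.2983  0.185 ]
 [ 0.6163 -0.2631  0.125 ]
 [ 0.5533 -0.3566  0.08  ]
 [ 0.6744 -0.4473  0.105 ]] [259. 435.] [273. 427.]
```

The fitted yaw of -0.71 is outside the stated range of -0.5 to -0.1. I'll cross-check it before relying on it.

```bash
python3 - <<'E'
from h import *
from cell import *
u=lambda x,y:np.array([225+x/4,120+y/4])
A=ray(u(38,345),TOP,.03);B=ray(u(322,568),TOP,.03);C=ray(u(605,190),TOP,.08);S=ray((213,290),TOP,.19);T=ray((211,90),TOP,.19)
print(A,B,C,S,T,"width",np.linalg.norm(A-B),"yaw",np.arctan2(B[0]-A[0],-(B[1]-A[1])))
D=ray(u(160,450),TOP,.03)
print(ray(u(419,189),TOP,.1))
s=sense();
c=camera("scene");c=dict(K=np.array(c['intrinsics']),r=np.array(c['rvec']),t=np.array(c['tvec']))
print("tcp in scene",proj(s['tcp_pos'],c),"model,box in scene",proj([[.39,-.24,.015],[.394,-.55,.012]],c))
q=[ .6519,-.3937,-.7091]
for n,p in dict(fl=(-126,102,30),fr=(-126,-102,30),knob=(-103,-36,87),redtop=(-66,76,215)).items():print(n,proj(m2w(p,q),c))
w=camera("wrist");cv2.imwrite("pics/w0.png",w["image"][:,:,::-1]);print(w['rvec'],w['tvec'],w['intrinsics'])
E
```

```text
[ 0.62186759 -0.23482747  0.03      ] [ 0.48959996 -0.38464402  0.03      ] [ 0.67608778 -0.54579505  0.08      ] [ 0.42557732 -0.22249639  0.19      ] [ 0.81236665 -0.2210832   0.19      ] width 0.19984925459948588 yaw -0.7232665805209285
[ 0.67475602 -0.44611419  0.1       ]
tcp in scene [[309.04029571 291.38688556]] model,box in scene [[189.82777939 322.49825956]
 [361.42276608 381.44951125]]
fl [[262.74830618 257.42729142]]
fr [[296.85847533 309.34617687]]
knob [[296.17699753 260.03993429]]
redtop [[293.83590698 168.98401359]]
[-2.43713054  1.5705657   0.22178379] [-0.59812056 -0.03194138  0.39156114] [[386.7601849    0.         310.07957711]
 [  0.         386.7601849  246.7183475 ]
 [  0.           0.           1.        ]]
```

View pics/w0.png

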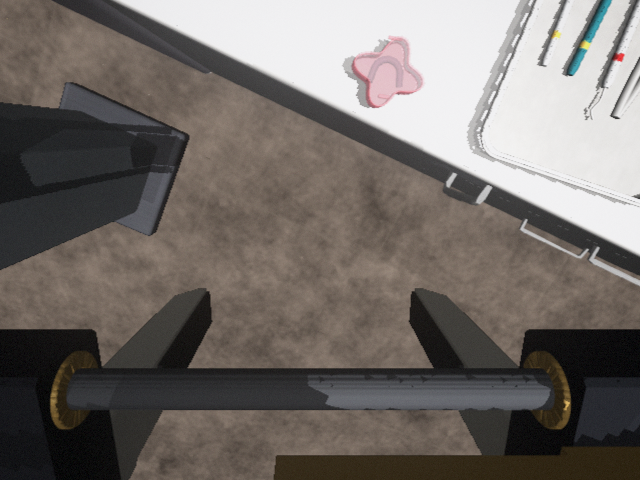

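The side of the steriliser checks out: the edge I picked is its foot, which gives y ≈ -0.184. The model and box also reproject correctly in the scene view. So the yaw really is about -0.71, with the pointer on click 1 and off at 45° left of down. Next I'll close the fingers and hover for a clean second view.

```bash
python3 -m inch '{"increments": [[0.0,[0.01,0.01,0.02],0],[0.0,[0.03,0.025,0.05],0],[0.0,[0.05,0.045,0.08],0],[0.0,[0.08,0.07,0.1],0],[0.0,[0.11,0.095,0.12],0],[0.0,[0.13,0.115,0.123],0],[0.0,[0.145,0.13,0.123],0],[0.0,[0.15,0.136,0.123],0],[0.0,[0.15,0.136,0.123],0],[0.0,[0.15,0.136,0.123],0]]}' 
python3 - <<'E'
from h import *
from cell import *
w=camera("wrist");cv2.imwrite("pics/w1.png",w["image"][:,:,::-1])
c=dict(K=np.array(w['intrinsics']),r=np.array(w['rvec']),t=np.array(w['tvec']));np.savez('w1.npz',**c)
R=cv2.Rodrigues(c['r'])[0];print(-R.T@c['t'],R[2])
cv2.imwrite("pics/s1.png",camera("scene")["image"][:,:,::-1])
q=[ .6519,-.3937,-.7091]
for n,p in dict(fl=(-126,102,30),fr=(-126,-102,30),knob=(-103,-36,87),redtop=(-66,76,215),grip=(-58,76,185),frame=(52,-26,105)).items():print(n,proj(m2w(p,q),c).round())
E
```

```text
t: 1.03
tcp_pos: [0.398, -0.4103, 0.3598]
ee_rot: [0.977, 0.212, -0.0, -0.0]
ft_force: [0.5, 0.4, 0.5]
finger_gap: 0.335
grip_force: 0.0
[ 0.46723848 -0.37753827  0.50777203] [-0.25167021 -0.11398847 -0.96107686]
fl [[247. -65.]]
fr [[327. 122.]]
knob [[323.  45.]]
redtop [[ 309. -226.]]
grip [[ 320. -192.]]
frame [[479. -52.]]
```

View pics/w1.png

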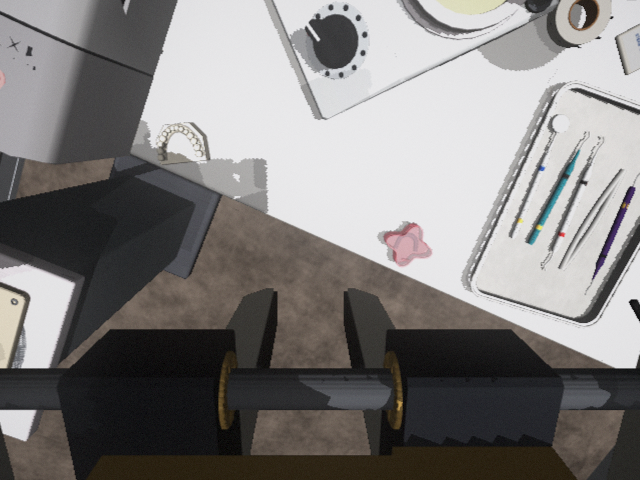

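The wrist view shows the front right corner at (323,119) and the skirt centre at (334,42), with the pointer to the upper left at (308,26). The box and model are untouched. I'll refit with both views and plan the path for the clamp.

```bash
python3 - <<'E'
from h import *
W=dict(np.load('w1.npz'))
u=lambda x,y:np.array([225+x/4,120+y/4])
obs=[((-126,102,30),u(38,345),TOP),((-126,-102,30),u(322,568),TOP),((52,-26,100),u(419,189),TOP),((-89,-36,62.7),u(275,422),TOP),((-66,76,215),u(95,168),TOP),
((-126,-102,30),(323,119),W),((-89,-36,62.7),(334,42),W)]
q,r=fit(obs);print(q.round(4),r.round(2).tolist())
P1=np.array
# two-ray triangulations
def tri(a,ca,b,cb):
    Ms=[c['K']@np.c_[cv2.Rodrigues(c['r'])[0],c['t']] for c in(ca,cb)]
    X=cv2.triangulatePoints(*Ms,np.float64(a).reshape(2,1),np.float64(b).reshape(2,1))[:,0];return X[:3]/X[3]
print("skirt",tri(u(275,422),TOP,(334,42),W),m2w((-89,-36,62.7),q));print("fr",tri(u(322,568),TOP,(323,119),W),m2w((-126,-102,30),q))
S=(q)
print("grip",m2w((-99,-36,80),q),np.degrees(q[2]))
for th in range(15,91,6):
    f=(th-15)/72;t=np.radians(th);piv=np.array([-37+5*f,108+16*f]);e=piv+80*np.array([-np.sin(t),np.cos(t)])+9*np.array([np.cos(t),np.sin(t)])
    tcp=m2w((e[0]+8,76,e[1]+19),q)[0];print(th,e.round(),(tcp).round(4))
E
```

```text
[ 0.6524 -0.3934 -0.7285] [[-0.7, -1.91], [0.42, -0.45], [0.63, 0.34], [-1.59, 0.76], [-0.89, -1.74], [1.65, 0.71], [-0.56, 0.25]]
skirt [ 0.55683051 -0.36414834  0.09065105] [[ 0.56206354 -0.36097736  0.0627    ]]
fr [ 0.49110823 -0.38410951  0.0190403 ] [[ 0.49051647 -0.38559478  0.03      ]]
grip [[ 0.55460155 -0.35432014  0.08      ]] -41.737783042342556
15 [-49. 188.] [ 0.6724 -0.3093  0.2066]
21 [-57. 187.] [ 0.6666 -0.3041  0.2062]
27 [-64. 186.] [ 0.6609 -0.2991  0.205 ]
33 [-72. 184.] [ 0.6554 -0.2942  0.203 ]
39 [-79. 181.] [ 0.6503 -0.2896  0.2002]
45 [-85. 178.] [ 0.6455 -0.2853  0.1966]
51 [-91. 173.] [ 0.6411 -0.2814  0.1923]
57 [-96. 168.] [ 0.6372 -0.2779  0.1875]
63 [-101.  163.] [ 0.6337 -0.2748  0.182 ]
69 [-105.  157.] [ 0.6309 -0.2723  0.1761]
75 [-108.  151.] [ 0.6286 -0.2702  0.1697]
81 [-110.  144.] [ 0.6269 -0.2687  0.1631]
87 [-111.  137.] [ 0.6259 -0.2678  0.1562]
```

```bash
python3 - <<'E'
import cv2
im=cv2.imread("pics/s1.png")
cv2.imwrite("pics/s1c.png",cv2.resize(im[150:345,225:465],None,fx=3,fy=3,interpolation=cv2.INTER_CUBIC))
E
```

```text
(no output)
```

View pics/s1c.png

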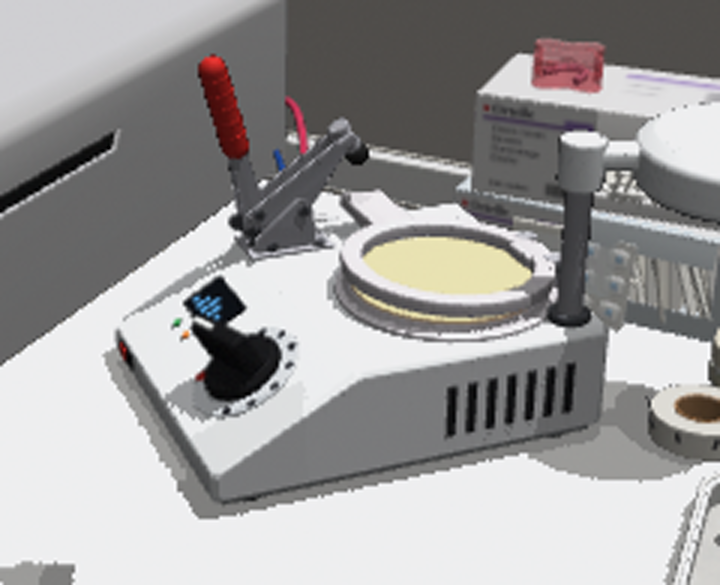

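The scene view is clear. In crop ×3 pixels: panel corners (120,330) and (217,474), knee (363,380), rear right deck corner (603,328), ring centre (449,268), handle end (210,60). Refit with these.

```bash
python3 - <<'E'
from h import *
from cell import *
c=camera("scene");SC=dict(K=np.array(c['intrinsics']),r=np.array(c['rvec']),t=np.array(c['tvec']))
W=dict(np.load('w1.npz'))
u=lambda x,y:np.array([225+x/4,120+y/4]);s=lambda x,y:np.array([225+x/3,150+y/3])
obs=[((-126,102,30),u(38,345),TOP),((-126,-102,30),u(322,568),TOP),((52,-26,100),u(419,189),TOP),((-66,76,215),u(95,168),TOP),
((-126,-102,30),(323,119),W),
((-126,102,30),s(120,330),SC),((-126,-102,30),s(217,474),SC),((-38,-102,80),s(363,380),SC),((125,-102,80),s(603,328),SC),((52,-26,105),s(449,268),SC),((-66,76,217),s(210,60),SC)]
q,r=fit(obs);print(q.round(4),r.round(2).tolist())
a=np.array([-.5,0,.866]);up=np.array([.866,0,.5]);lf=np.array([0,1.,0]);g=np.array([-99,-36,80.])
for k in range(10):
    b=k*np.pi/6+np.pi/4;d=-up*np.cos(b)+lf*np.sin(b)
    D=g-30*a+31*d;print(k,((proj(m2w(D,q),TOP)[0]-[225,120])*4).round(),((proj(m2w(D,q),SC)[0]-[225,150])*3).round(),"tip",((proj(m2w(g+8*a+22*d,q),SC)[0]-[225,150])*3).round())
Xh=[]
Ms=[c['K']@np.c_[cv2.Rodrigues(c['r'])[0],c['t']] for c in(TOP,SC)]
for nm,pa,pb,P in(("handle",u(95,168),s(210,60),(-66,76,217)),("ring",u(419,189),s(449,268),(52,-26,105)),("fr",u(322,568),s(217,474),(-126,-102,30)),("fl",u(38,345),s(120,330),(-126,102,30))):
    X=cv2.triangulatePoints(*Ms,pa.reshape(2,1),pb.reshape(2,1))[:,0];print(nm,(X[:3]/X[3]).round(4),m2w(P,q)[0].round(4))
print("knobgrip",m2w(g,q))
for th in (15,27,39,51,63,75,87):
    f=(th-15)/72;t=np.radians(th);piv=np.array([-37+5*f,108+16*f]);e=piv+80*np.array([-np.sin(t),np.cos(t)])+9*np.array([np.cos(t),np.sin(t)])
    print(th,e.round(),m2w((e[0]+8,76,e[1]+19),q)[0].round(4))
E
```

```text
[ 0.6516 -0.3945 -0.7302] [[-0.2, -1.68], [0.84, -0.07], [1.22, 0.75], [-0.26, -1.41], [1.99, 1.73], [-1.33, -3.16], [-1.89, 1.0], [-1.57, -2.33], [3.14, -0.18], [-0.75, -3.95], [-0.32, -2.26]]
0 [224. 430.] [202. 378.] tip [182. 333.]
1 [226. 400.] [216. 358.] tip [193. 319.]
2 [242. 377.] [238. 343.] tip [209. 308.]
3 [267. 366.] [261. 336.] tip [225. 303.]
4 [295. 370.] [279. 338.] tip [238. 304.]
5 [319. 388.] [289. 350.] tip [245. 312.]
6 [332. 416.] [286. 369.] tip [242. 325.]
7 [329. 446.] [271. 389.] tip [232. 340.]
8 [313. 469.] [249. 405.] tip [215. 351.]
9 [288. 480.] [225. 412.] tip [198. 357.]
handle [ 0.6516 -0.2947  0.2131] [ 0.6531 -0.2938  0.217 ]
ring [ 0.6775 -0.4477  0.0947] [ 0.673  -0.4485  0.105 ]
fr [ 0.491  -0.3871  0.0312] [ 0.4897 -0.3864  0.03  ]
fl [ 0.6253 -0.2356  0.0232] [ 0.6257 -0.2345  0.03  ]
knobgrip [[ 0.55379209 -0.35527603  0.08      ]]
15 [-49. 188.] [ 0.6717 -0.3105  0.2066]
27 [-64. 186.] [ 0.6602 -0.3002  0.205 ]
39 [-79. 181.] [ 0.6496 -0.2907  0.2002]
51 [-91. 173.] [ 0.6404 -0.2825  0.1923]
63 [-101.  163.] [ 0.6331 -0.2759  0.182 ]
75 [-108.  151.] [ 0.6279 -0.2713  0.1697]
87 [-111.  137.] [ 0.6252 -0.2689  0.1562]
```

The fit is consistent across three views: yaw about -0.73, pointer on click 1, handle end at z 0.213. Now I'll move over behind the handle with the tool x-axis along the swing plane, which needs a turn of +114°.

```bash
python3 -m inch '{"increments": [[0.0,[0.01,0.003,0],4],[0.0,[0.03,0.009,0],11],[0.0,[0.06,0.018,0],18],[0.0,[0.09,0.027,0],25],[0.0,[0.12,0.036,0],32],[0.0,[0.15,0.045,0],39],[0.0,[0.18,0.054,0],46],[0.0,[0.21,0.063,0],53],[0.0,[0.24,0.072,0],60],[0.0,[0.265,0.08,0],67],[0.0,[0.28,0.085,0],74],[0.0,[0.288,0.087,0],80]]}'
python3 -m inch '{"increments": [[0.0,[0,0,-0.01],7],[0.0,[0,0,-0.02],14],[0.0,[0,0,-0.035],21],[0.0,[0,0,-0.05],28],[0.0,[0,0,-0.06],34],[0.0,[0,0,-0.06],34],[0.0,[0,0,-0.06],34]]}'
python3 - <<'E'
from h import *
from cell import *
s=sense();print(s['joint_positions'].round(3),s['tcp_pos'],s['ee_rot'],s['finger_gap'])
cv2.imwrite("pics/s2.png",cv2.resize(camera("scene")["image"][100:300,210:450,::-1],None,fx=3,fy=3))
E
```

```text
t: 2.18
tcp_pos: [0.6876, -0.3232, 0.3585]
ee_rot: [0.61, 0.792, -0.0, -0.001]
ft_force: [-0.2, 0.5, -0.2]
finger_gap: 0.007
grip_force: 0.0
t: 2.77
tcp_pos: [0.6854, -0.3242, 0.2991]
ee_rot: [0.357, 0.934, 0.0, -0.001]
ft_force: [0.1, 0.1, -0.4]
finger_gap: 0.01
grip_force: 0.0
[-0.509  0.577  0.828 -0.     1.739 -1.35 ] [ 0.68538438 -0.32422797  0.29913482] [ 3.56990842e-01  9.34107058e-01  9.98078831e-05 -1.23780158e-03] 0.010457706445573653
```

View pics/s2.png

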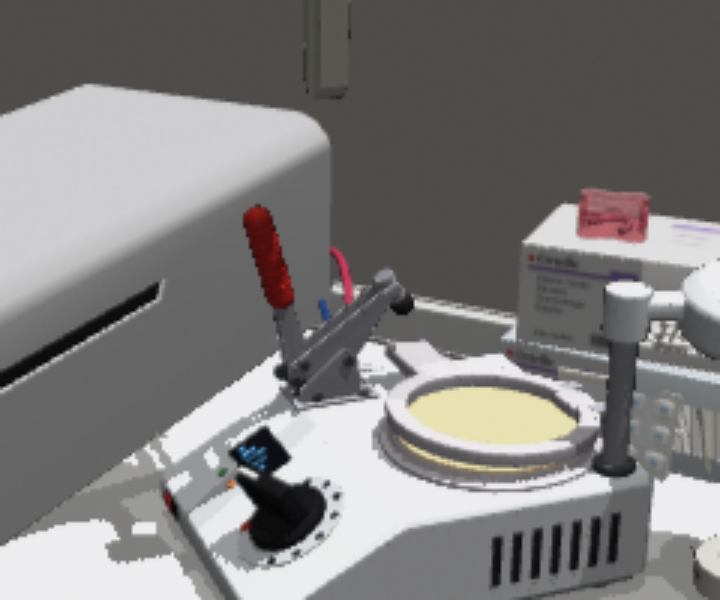

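The closed fingertips at crop (330,95) are above and behind the red handle (265,255), in line with its swing plane. I'll descend and start the push.

```bash
python3 -m inch '{"increments": [[0.0,[0,0,-0.015],0],[0.0,[0,0,-0.04],0],[0.0,[0,0,-0.07],0],[0.0,[0,0,-0.088],0],[0.0,[0,0,-0.092],0],[0.0,[-0.006,0.005,-0.092],0],[0.0,[-0.012,0.0105,-0.092],0],[0.0,[-0.017,0.015,-0.092],0],[0.0,[-0.021,0.0185,-0.093],0],[0.0,[-0.025,0.022,-0.094],0],[0.0,[-0.025,0.022,-0.094],0]]}'
```

```text
t: 3.73
tcp_pos: [0.6622, -0.3015, 0.2094]
ee_rot: [0.355, 0.935, -0.0, 0.002]
ft_force: [1.8, -1.1, 4.5]
finger_gap: 0.006
grip_force: 1.9
```

```bash
python3 -m inch '{"increments": [[0.0,[-0.006,0.005,-0.002],0],[0.0,[-0.0114,0.01,-0.0053],0],[0.0,[-0.016,0.0142,-0.009],0],[0.0,[-0.0206,0.0182,-0.0132],0],[0.0,[-0.0245,0.0216,-0.018],0],[0.0,[-0.0279,0.0248,-0.0235],0],[0.0,[-0.0279,0.0248,-0.0235],0]]}'
```

```text
t: 4.32
tcp_pos: [0.633, -0.2758, 0.1824]
ee_rot: [0.355, 0.935, 0.0, -0.0]
ft_force: [0.0, 0.8, 4.4]
finger_gap: 0.004
grip_force: 2.0
```

```bash
python3 -m inch '{"increments": [[0.0,[-0.003,0.0027,-0.006],0],[0.0,[-0.0052,0.0046,-0.0123],0],[0.0,[-0.007,0.006,-0.019],0],[0.0,[-0.0079,0.007,-0.0258],0],[0.0,[-0.008,0.007,-0.028],0],[0.0,[-0.008,0.007,-0.028],0]]}'
python3 - <<'E'
from cell import *
import cv2
cv2.imwrite("pics/s3.png",cv2.resize(camera("scene")["image"][130:330,210:450,::-1],None,fx=3,fy=3))
E
```

```text
t: 4.82
tcp_pos: [0.6245, -0.2688, 0.153]
ee_rot: [0.355, 0.935, 0.0, -0.002]
ft_force: [-0.1, 0.8, 1.1]
finger_gap: 0.008
grip_force: 0.0
```

View pics/s3.png

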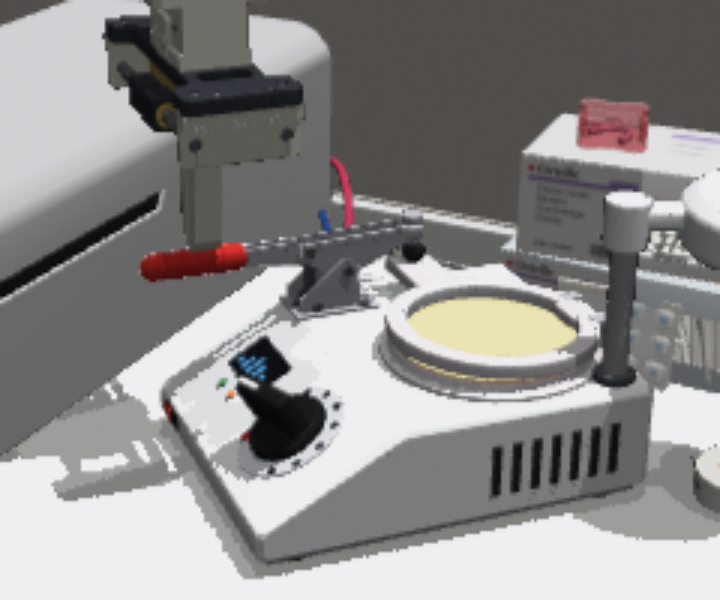

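The handle now lies level at crop (140–245, 262) and the arm is down on the frame. The force has dropped to about 1 N. I'll press 4 mm deeper to confirm the stop, then lift off.

```bash
python3 -m inch '{"increments": [[0.0,[0,0,-0.002],0],[0.0,[0,0,-0.004],0],[0.0,[0,0,-0.004],0]]}'; python3 -m inch '{"increments": [[0.0,[0,0,0.01],0],[0.0,[0,0,0.03],0],[0.0,[0,0,0.06],0],[0.0,[-0.01,-0.01,0.09],0],[0.0,[-0.02,-0.03,0.1],-7],[0.0,[-0.04,-0.055,0.1],-14],[0.0,[-0.06,-0.075,0.1],-21],[0.0,[-0.068,-0.084,0.1],-28],[0.045,[-0.07,-0.086,0.1],-35],[0.045,[-0.07,-0.086,0.1],-42],[0.045,[-0.07,-0.086,0.1],-49],[0.045,[-0.07,-0.086,0.1],-56]]}'
python3 - <<'E'
from cell import *
import cv2
s=sense();print(s['joint_positions'].round(3),s['ee_rot'])
cv2.imwrite("pics/s4.png",cv2.resize(camera("scene")["image"][130:330,210:450,::-1],None,fx=3,fy=3))
E
```

```text
t: 5.12
tcp_pos: [0.6257, -0.2695, 0.1518]
ee_rot: [0.355, 0.935, -0.0, 0.0]
ft_force: [-2.6, 1.0, 6.6]
finger_gap: 0.009
grip_force: 3.2
t: 6.12
tcp_pos: [0.5554, -0.3558, 0.2517]
ee_rot: [0.754, 0.657, 0.0, 0.0]
ft_force: [-0.3, -1.5, -0.9]
finger_gap: 0.241
grip_force: 0.0
[-0.647  0.286  1.286 -0.     1.569 -0.509] [7.54300039e-01 6.56529727e-01 8.25453415e-05 4.01107318e-04]
```

View pics/s4.png

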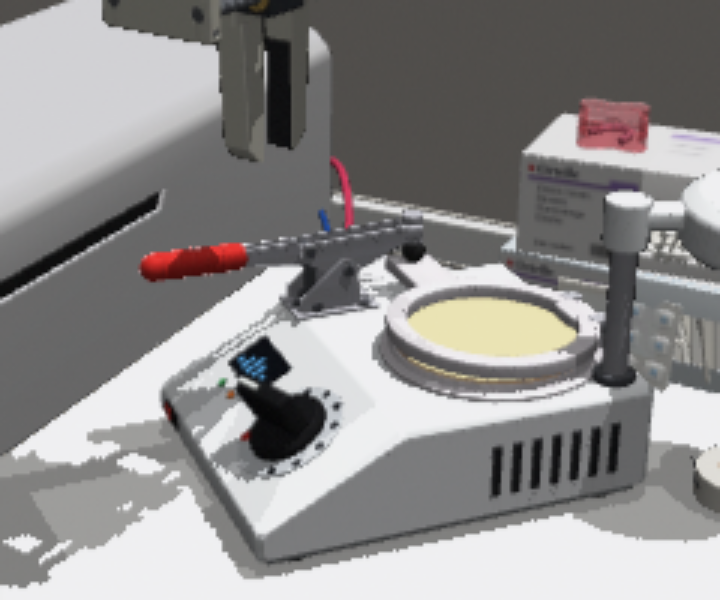

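The clamp stays locked with nothing touching it: handle level at crop (190,262), steel arm down on the frame. Next is the selector. I'll line up with the bar on click 1 (turn -21°) and descend with a 36 mm opening.

```bash
python3 -m inch '{"increments": [[0.036,[0,0,-0.01],-7],[0.036,[0,0,-0.03],-14],[0.036,[-0.0005,0.0005,-0.06],-21],[0.036,[-0.0005,0.0005,-0.09],-21],[0.036,[-0.0005,0.0005,-0.12],-21],[0.036,[-0.0005,0.0005,-0.14],-21],[0.036,[-0.0005,0.0005,-0.15],-21],[0.036,[-0.0005,0.0005,-0.154],-21],[0.036,[-0.0005,0.0005,-0.154],-21]]}'
python3 -m inch '{"increments": [[0.0,[0,0,0],0],[0.0,[0,0,0],0],[0.0,[0,0,0],0],[0.0,[0,0,0],0],[0.0,[0,0,0],0],[0.0,[0,0,0],0]]}' 20
```

```text
t: 6.92
tcp_pos: [0.5549, -0.3548, 0.0968]
ee_rot: [0.859, 0.511, -0.0, -0.0]
ft_force: [0.3, 0.1, 0.9]
finger_gap: 0.39
grip_force: 0.0
t: 7.42
tcp_pos: [0.554, -0.3545, 0.0989]
ee_rot: [0.86, 0.511, -0.001, -0.001]
ft_force: [-11.0, 6.5, 11.5]
finger_gap: 0.178
grip_force: 18.7
```

```bash
python3 -m inch '{"increments": [[0.0,[-0.0007,0.0006,-0.002],0],[0.0,[-0.001,0.0009,-0.004],0],[0.0,[-0.001,0.0009,-0.006],0],[0.0,[-0.001,0.0009,-0.006],0]]}' 35
```

```text
t: 7.75
tcp_pos: [0.554, -0.3545, 0.0984]
ee_rot: [0.86, 0.511, -0.0, 0.001]
ft_force: [-23.1, 14.5, 42.4]
finger_gap: 0.174
grip_force: 35.0
```

```bash
python3 -m inch '{"increments": [[0.0,[0.0002,-0.0005,0.004],0],[0.0,[0.0004,-0.001,0.005],-3],[0.0,[0.0004,-0.001,0.005],-8],[0.0,[0.0004,-0.001,0.005],-14],[0.0,[0.0004,-0.001,0.005],-20],[0.0,[0.0004,-0.001,0.005],-26],[0.0,[0.0004,-0.001,0.005],-28],[0.0,[0.0004,-0.001,0.005],-28]]}' 50
python3 - <<'E'
from h import *
from cell import *
s=sense();print(s['ft_force'].round(1),s['torque'].round(2),s['finger_gap']*93,s['joint_positions'].round(2))
E
```

```text
t: 8.42
tcp_pos: [0.5534, -0.3551, 0.0995]
ee_rot: [0.958, 0.288, -0.001, 0.0]
ft_force: [-16.3, 6.9, 19.5]
finger_gap: 0.187
grip_force: 64.2
[-16.3   6.9  19.5] [1.27 2.8  1.66] 17.375801260777138 [-0.65  0.38  1.45 -0.    1.31  0.34]
```

```bash
python3 -m inch '{"increments": [[0.0,[0,0,0],-5],[0.0,[0,0,0],-11],[0.0,[0,0,0],-17],[0.0,[0,0,0],-23],[0.0,[0,0,0],-27],[0.0,[0,0,0],-27],[0.0,[0,0,0],-27]]}'
python3 - <<'E'
from h import *
from cell import *
s=sense();print(s['torque'].round(2),s['finger_gap']*93)
E
python3 -m inch '{"increments": [[0.02,[0,0,0],0],[0.03,[0,0,0],0],[0.036,[0,0,0],0],[0.036,[0,0,0.01],0],[0.036,[0,0,0.03],0],[0.036,[0,0,0.06],0],[0.036,[0,0,0.09],0],[0.036,[0,0,0.12],0],[0.036,[0,0,0.13],0],[0.036,[0,0,0.13],0]]}'
python3 - <<'E'
from h import *
from cell import *
c=camera("scene");im=c["image"][:,:,::-1].copy();cv2.imwrite("pics/s5.png",im)
old=cv2.imread("pics/s4.png")[::3,::3]
new=im[130:330,210:450]
# dark mask of the knob region, bar silhouette: compare leftmost/topmost dark points
for n,a in(("old",old),("new",new)):
    g=cv2.cvtColor(a,cv2.COLOR_BGR2GRAY)[115:160,70:115]
    print(n);print("\n".join("".join(" .:-=+*#%@"[9-min(9,v//22)] for v in r) for r in g))
E
```

```text
t: 9.0
tcp_pos: [0.5539, -0.354, 0.099]
ee_rot: [0.998, 0.056, -0.001, -0.001]
ft_force: [-11.8, 11.8, 18.3]
finger_gap: 0.152
grip_force: 55.4
[ 1.6   2.36 -0.3 ] 14.157124711592802
t: 9.83
tcp_pos: [0.5562, -0.3565, 0.2314]
ee_rot: [0.998, 0.056, 0.003, 0.003]
ft_force: [0.4, -0.2, 0.4]
finger_gap: 0.391
grip_force: 0.0
old
    :.. .-: .=*%@@@@%=                       
   :. .:.. .=#%@@@@@@#-                      
 .:: ... .-+#@@@@@@@@%#-                     
:...:.  .=*#%@%%@@@@@@%#:                    
-::..  .+*+*%%*#%##%@@@%*.                   
==:   :+%#***+***+#%@@@@%+.                  
=:    =#@%#++*#++*#%@@@@@%=                  
:     .+%@#**++**+*%@@@@@@#:                 
       -*%%#++*#++*%@@@@@@#:                 
        -#@%**+++*%@@@@@@#-                  
        :**##%***+#%@@@%=:                   
    .:   -::-*#%#*#%@@#-                     
   :=-   :-...-*#%%@%*:                      
  .=*:   =#+-..:+%%%#-                       
.:-=+-::-#%%#+--*%%%%*-.        .:.          
--==--===#@@@%##%%%%%%#+-.     :+=:.. .-.    
===---=++*%@@@@%%%%%%%%%#+-:-==*#+. 
[... 2646 characters left out ...]
.+#@@@@@@@@@@@@%%%%%%%%%@@+.    .  
          =##%@@@@@@@@@@%%%%%%%%%@@+.    .   
   -      +#*%@@@@@@@@@@%%%%%%%%@@#.    :    
  -    ---=++%@@@@@@@@@@%%@%%%%@@#. -=...    
--    -======#@@@@@@@@@%%@@%%%@@+. +#* :     
==----=======#@@@@@@@@@@@@@@@@@#.  *=-:      
=============+#@@@@@@@@@@@@@@#-..   .:       
============--*@@@@@@@@@@@@@#...    :        
- -=======----=*%@@@@@@@@%#..     :          
.-=======-----=++*##%%#*+...-*: .:           
====---------====++++++..  +#* .:            
+---------=-=======.=-.    :=:=              
+=--------========.-##.    :-                
*+=:::-----=++==.. #%+..:-=                  
*+==------=====+=--=====-                    
**+=-----======= -==
```

The bar's silhouette moved from the click 1 position to the one predicted for click 3, and the gap reads 14.2 mm. For the second grasp I'll go down 5 mm lower and turn two more clicks.

```bash
python3 -m inch '{"increments": [[0.036,[0,0,-0.02],1],[0.036,[0,0,-0.05],1],[0.036,[0,0,-0.08],1],[0.036,[0,0,-0.11],1],[0.036,[0,0,-0.125],1],[0.036,[0,0,-0.132],1],[0.036,[0,0,-0.134],1],[0.036,[0,0,-0.134],1]]}'
python3 -m inch '{"increments": [[0.0,[0,0,0],0],[0.0,[0,0,0],0],[0.0,[0,0,0],0],[0.0,[0,0,0],0],[0.0,[0,0,0],0]]}' 55
```

```text
t: 10.55
tcp_pos: [0.5538, -0.3545, 0.0908]
ee_rot: [0.998, 0.065, -0.001, -0.001]
ft_force: [0.1, -0.6, -0.1]
finger_gap: 0.386
grip_force: 0.0
t: 10.97
tcp_pos: [0.5553, -0.3547, 0.0935]
ee_rot: [0.998, 0.065, 0.001, 0.0]
ft_force: [-0.1, 4.2, 6.3]
finger_gap: 0.183
grip_force: 50.6
```

```bash
python3 -m inch '{"increments": [[0.0,[0,0,0],-4],[0.0,[0,0,0],-10],[0.0,[0,0,0],-16],[0.0,[0,0,0],-22],[0.0,[0,0,0],-28],[0.0,[0,0,0],-34],[0.0,[0,0,0],-40],[0.0,[0,0,0],-46],[0.0,[0,0,0],-52],[0.0,[0,0,0],-58],[0.0,[0,0,0],-64],[0.0,[0,0,0],-67]]}'
python3 -m inch '{"increments": [[0.0,[0,0,0],0],[0.0,[0,0,0],0],[0.03,[0,0,0],0],[0.036,[0,0,0],0],[0.036,[0,0,0],0],[0.036,[0,0,0],0]]}'
python3 - <<'E'
from cell import *
s=sense();print(s['joint_positions'].round(2))
E
```

```text
t: 11.97
tcp_pos: [0.5546, -0.3535, 0.0937]
ee_rot: [0.867, -0.499, -0.0, -0.001]
ft_force: [-6.3, 10.7, 12.4]
finger_gap: 0.151
grip_force: 58.4
t: 12.47
tcp_pos: [0.5545, -0.3553, 0.0921]
ee_rot: [0.868, -0.497, 0.0, 0.0]
ft_force: [0.8, -0.4, -0.1]
finger_gap: 0.371
grip_force: 0.0
[-0.65  0.39  1.45 -0.    1.3   1.96]
```

Now at click 5. I'll regrip and turn the last click.

```bash
python3 -m inch '{"increments": [[0.0,[0,0,0],0],[0.0,[0,0,0],0],[0.0,[0,0,0],0],[0.0,[0,0,0],0],[0.0,[0,0,0],0]]}' 55
python3 -m inch '{"increments": [[0.0,[0,0,0],-4],[0.0,[0,0,0],-10],[0.0,[0,0,0],-16],[0.0,[0,0,0],-22],[0.0,[0,0,0],-28],[0.0,[0,0,0],-31],[0.0,[0,0,0],-31],[0.0,[0,0,0],-31]]}'
python3 -m inch '{"increments": [[0.03,[0,0,0],0],[0.036,[0,0,0],0],[0.036,[0,0,0.003],0],[0.036,[0,0,0.02],0],[0.036,[0,0,0.05],0],[0.036,[0,0,0.09],0],[0.036,[-0.02,-0.01,0.13],7],[0.036,[-0.06,-0.03,0.16],14],[0.036,[-0.1,-0.05,0.17],21],[0.036,[-0.13,-0.07,0.18],28],[0.036,[-0.14,-0.08,0.18],28],[0.036,[-0.14,-0.08,0.18],28]]}'
python3 - <<'E'
from cell import *
import cv2,numpy as np
a=cv2.resize(camera("scene")["image"][150:330,225:395,::-1],None,fx=2.35,fy=2.35,interpolation=cv2.INTER_CUBIC)
b=cv2.resize(camera("top")["image"][150:270,225:335,::-1],None,fx=3.525,fy=3.525,interpolation=cv2.INTER_CUBIC)
h=min(len(a),len(b));cv2.imwrite("pics/f.png",np.hstack([a[:h],b[:h]]));print(a.shape,b.shape)
E
```

```text
t: 12.88
tcp_pos: [0.5551, -0.3546, 0.0919]
ee_rot: [0.868, -0.496, 0.0, -0.0]
ft_force: [4.3, 1.6, -3.0]
finger_gap: 0.157
grip_force: 53.5
t: 13.55
tcp_pos: [0.5553, -0.3536, 0.0928]
ee_rot: [-0.704, 0.71, 0.0, 0.001]
ft_force: [0.1, 7.1, 5.0]
finger_gap: 0.183
grip_force: 57.8
t: 14.55
tcp_pos: [0.4104, -0.439, 0.2744]
ee_rot: [0.854, -0.521, 0.001, 0.002]
ft_force: [0.7, -0.2, -0.1]
finger_gap: 0.389
grip_force: 0.0
(423, 400, 3) (423, 388, 3)
```

View pics/f.png

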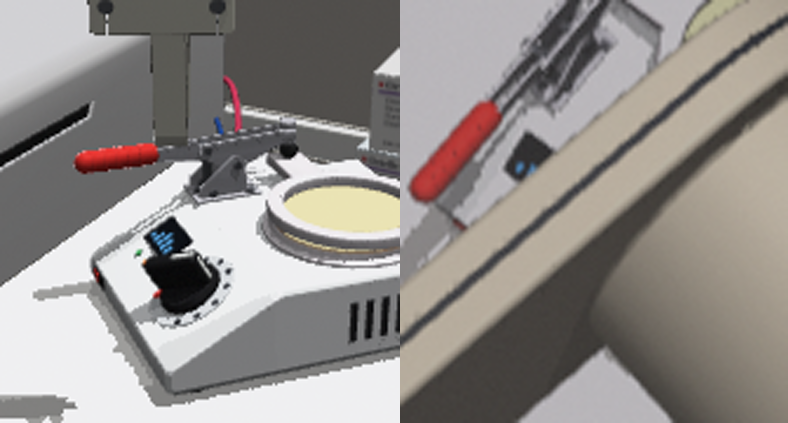

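The scene half shows the handle level and locked at (115,158). The selector bar runs from (145,262) to (203,257), against a predicted (143,261) to (190,255) for click 6; clicks 5 and 7 would slope about ±0.5. The white line is at the up-right end. The arm is clear, so I'll hand in the job.

```bash
python3 -c "
from cell import *
print(finish_job())"
```

```text
the job is handed in; nothing more can be done
None
```

The clamp is locked over the frame, the selector was turned from click 1 to click 6, and the job is handed in with the arm clear; nothing came near the model or the box, though I took no final picture of them.

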